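Let the glue sticks out of the dispenser

ROBOT

A 7-joint arm with a two-finger parallel gripper is mounted at the origin on a cart in front of the work surface, level with it; the furniture and walls round the work are solid. World frame = base frame: x ahead of the robot, y to its left, z up, the work surface at z = 0. Lengths are in m, angles in rad, forces in N, time in s.
With the tool pointing down it reaches from about 0.425 to 0.925 m from the base axis. Payload 6.8 kg.
Tool frame: the origin (TCP) lies on the front face of the gripper's body, between the roots of the fingers; the fingertips stand 73 mm ahead of it and the grasp point (between the pads) lies 54 mm ahead of it (env.nose_length is the distance from the TCP to the fingertips, in m); z points along the fingers, y is the line along which they close (so a half turn about z gives the same grasp; the last joint's range is limited). The gripper opens to 85 mm and grips with 20 to 120 N. Pads are 22 mm wide; open, the fingers measure 114 mm over their backs; the gripper's body (76 mm by 85 mm) begins 54 mm behind the grasp point. The pads swing forward as they close: fully open they stand 13 mm farther back than shut.
Start: joints at [-1.394, 0.477, 0.022, 1.555, -0.011, 1.109, -0.083], TCP at [0.19, 0.648, 0.304] pointing down, gripper open.
Joint ranges: [-2.96, 2.96], [-0.34, 2.1], [-1.41, 1.46], [0.24, 2.44], [-1.37, 4.51], [0.17, 1.92], [-2.96, 2.96]. Speed limits (rad/s): [2.39, 2.39, 3.14, 3.14, 3.14, 3.14, 3.14].

INTERFACE

Orientations are given as a unit quaternion [w, x, y, z].
In Python, from cell import env, kin, camera, calibration, job gives the robot as it stands. The module is installed in compiled form; this text tells all that it offers. Calls block until the motion is done:
- env.reach(position, orientation): joint-space move of the TCP to a pose.
- env.movel(position, velocity=0.15, rot=None, stop_force=None): straight line of the TCP; rot=None keeps the orientation; velocity is the mean speed in m/s. With stop_force (N) it stops when the force on the tool has changed by that much, and returns True; else False.
- env.goto_joints(angles): joint-space move.
- env.grip(opening, f_grip=None): finger opening in m; f_grip is the grip in N (None keeps the last); returns when the fingers have stopped.
- env.dwell(seconds).
- kin.inverse_kinematics(position, orientation): joint angles nearest the present ones, or None.
- env.get_state(): the state.
- camera(name): name is "scene" or "top"; returns (picture, depth): 420x560x3 uint8, blue, green, red; 420x560 float32, m along the optical axis (not along the pixel's ray), 0 where there is no reading.
- calibration(name): a dict with "fx", "fy", "cx", "cy" (pixels), "k1" (the pictures are not rectified: a ray, as slopes to the right and down, at radius r is drawn at 1 + k1 r^2 times it, then the intrinsics apply), "rvec" (rotation vector, rad) and "tvec" (3), from world to camera coordinates, as OpenCV has them. Camera axes: x right, y down, z forward; pixel columns grow to the right and rows downward; lengths in m; the calibration is good to about 2 mm. A picture is of the moment at which its call begins. calibration takes no time and is no camera call.
A pose or a line that the arm cannot do raises env.PlanningError and nothing moves.
- job.job_done(): hands the job in; it is judged then, once.
The state is a dict: "time": time; "qpos": joint angles; "joint_velocities": joint speeds; "joint_torque": joint torques, N m; "tcp_pos": TCP position; "orientation": TCP orientation; "force": force on the tool from outside, world axes, zero at the start; "torque": the same for the moment, N m; "opening": finger opening in m; "gripper_force": force on a finger pad.
Only numpy, scipy, OpenCV 4.12 (cv2) and the standard library are available. Lean on these libraries where they do the work, as an engineer would, in place of code of your own. Each camera call takes 0.05 s, during which the arm holds its last target. There are 200 camera calls.

TASK

Press the pad of the dispenser's side lever all the way down with the fingertips and keep it down until both glue sticks have rolled out from under the clear hood into the tray. Then ease the lever back up so the hood comes down slowly, over about two seconds, and is fully shut without slamming. Do not touch the hood or the sticks, and leave the other things on the desk where they are.

Things in the scene. Friction and masses are not known exactly. Their poses are not given: they have to be found in the camera images.
- dispenser: White glue-stick dispenser fixed to the desk, mm: 210 deep (x), 110 wide, 97 high, grey gear case 24 wide on the left (+y) of its rear half. Origin: centre of its underside. Front -x: open tray (x -105 to 0, sides 55 high, lip 39). Rear: covered hopper (x 0 to 105). The floor falls 12 deg to the front, 34 high at x=0. Turned up to 20 deg.
- hood (a joint): Angle of the hood: 0 shut, 0.65 rad fully up. A clear cover (roof 103 x 108 mm, front panel 56 mm tall closing the mouth at x=0) hinged on the hopper's rear top edge; its front swings up, to 165 mm above the desk and 20 mm ahead of x=0. Geared to the lever: hood = 1.44 x lever. The lever's spring snaps it shut when the lever is let go.
- lever (a joint): Angle of the lever: 0 up (rest), 0.45 rad fully down (hard stop). It turns about a level axis along the dispenser's y at (+30, +85, 62) mm from the dispenser's origin; 95 mm from there to the middle of its pad. A spring pushes it up: about 2 N at the pad at rest, 5 N fully down.
- lever_pad (a point): Middle of the top of the lever's ribbed white pad (46 x 52 mm in x, y, 8 thick), front end of the steel lever arm left of the dispenser; moves with the lever. At rest about (-61, +111, 89) mm from the dispenser's origin, sloping up to the front 14 deg; fully down (-64, +111, 47), 42 mm lower, sloping down to the front 11 deg. Only the desk is under it.
- hood_edge (a point): Middle of the front top edge of the hood, 97 mm above the desk when shut.
- glue0_mid (a point): Middle of a glue stick (24 mm diameter, 88 long, 15 to 31 g) lying along the dispenser's y in the hopper, against the hood's front panel, about x=+13 mm from the dispenser's origin, 49 mm high. With the hood up it rolls by itself into the tray within about a second; there its middle is at x below -25 mm and under 60 mm high.
- glue1_mid (a point): Middle of a second, equal glue stick, lying behind the first at about x=+37 mm, 54 mm high.
- stapler: A stapler with a blue top, 36 x 150 x 51 mm, loose on the desk near the dispenser; a bystander, not to be moved. Origin: centre of its underside.
- sharpener: A small grey pencil sharpener, 24 x 15 x 18 mm, loose on the desk near the dispenser; a bystander, not to be moved. Origin: centre of its underside.
- eraser: An eraser, 20 x 42 x 13 mm, loose on the desk near the dispenser; a bystander, not to be moved. Origin: centre of its underside.
- sticky_block: A block of sticky notes, 77 x 77 x 15 mm, loose on the desk near the dispenser; a bystander, not to be moved. Origin: centre of its underside.
- stamp: A rubber stamp standing on its foot, 24 x 50 x 64 mm, loose on the desk near the dispenser; a bystander, not to be moved. Origin: centre of its underside.

How it is judged:
By the outcome, as a careful person would: the job done as asked, in the order asked, and still so for the second after the job is handed in, with the robot touching nothing.
It also fails if it takes over 35 s, if anything falls off the work surface, if the arm or the gripper's body presses on something with over 40 N, if the wrist force passes 120 N, or if a joint passes its speed limit or range.

## Working session

There is one attempt and no reset: what is moved stays moved. The work goes in short steps, each a Python script; the robot and the scene stay as the last script left them, time stands still between calls to the robot, and variables do not carry over. Pictures are saved under pics/ and viewed, at most 10 in all, crops included, and the job is handed in when it is done.

```bash
mkdir -p pics; cat > h.py <<'E'
import numpy as np, cv2
from cell import env, kin, camera, calibration, job
def cloud(name):
    im,d=camera(name); c=calibration(name)
    K=np.array([[c['fx'],0,c['cx']],[0,c['fy'],c['cy']],[0,0,1.]])
    v,u=np.mgrid[0:420,0:560]
    p=np.stack([u,v],-1).reshape(-1,1,2).astype(np.float64)
    n=cv2.undistortPoints(p,K,np.array([c['k1'],0,0,0,0.])).reshape(420,560,2)
    P=np.concatenate([n*d[...,None],d[...,None]],-1)
    R=cv2.Rodrigues(np.array(c['rvec'],float))[0]
    W=(P-np.array(c['tvec']).ravel())@R
    W[d==0]=np.nan
    return im,W
def proj(name,X):
    c=calibration(name)
    K=np.array([[c['fx'],0,c['cx']],[0,c['fy'],c['cy']],[0,0,1.]])
    return cv2.projectPoints(np.atleast_2d(X).astype(float),np.array(c['rvec'],float),np.array(c['tvec'],float),K,np.array([c['k1'],0,0,0,0.]))[0].reshape(-1,2)
E
python3 - <<'E'
from h import *
for n in ("scene","top"):
    im,W=cloud(n); cv2.imwrite(f"pics/{n}0.png",im); np.save(f"{n}0.npy",W)
s=env.get_state(); print(s['time'],s['tcp_pos'],s['orientation'],s['opening'],s['force'])
E
```

```text
0.1 [0.18955818 0.6474011  0.30303487] [-4.29766804e-05  1.41905496e-01  9.89879870e-01 -8.19093423e-04] 0.08554418504753518 [ 0.11845108 -0.19378626 -0.49385999]
```

View pics/top0.png

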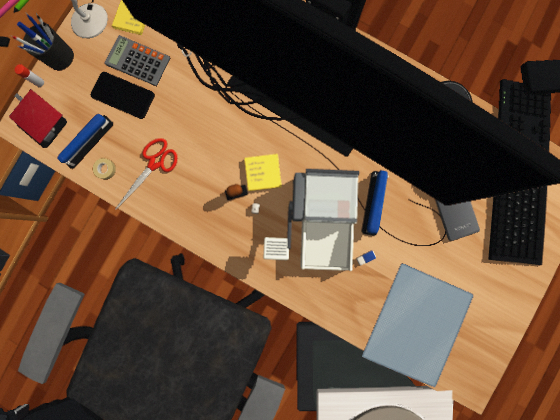

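View pics/scene0.png

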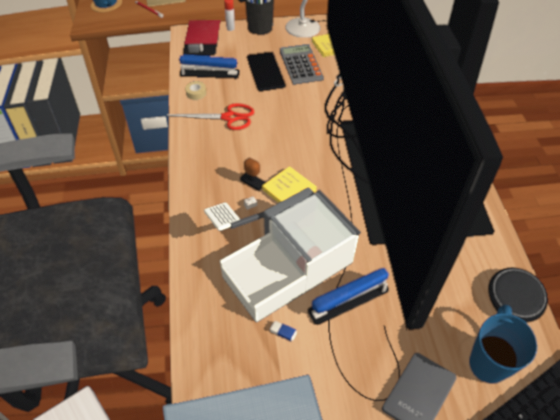

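The top view shows the pad at px (277,248), the dispenser around (328,220), the sharpener at (255,208), the stamp at (236,190) and the monitor behind. Next I measure these.

```bash
python3 - <<'E'
from h import *
W=np.load("top0.npy"); im=cv2.imread("pics/top0.png")
np.set_printoptions(precision=4,suppress=True)
for u,v in [(277,248),(270,243),(285,255),(255,208),(236,190),(262,172),(330,245),(305,268),(351,268),(357,172),(305,172),(375,200),(366,258),(150,20),(350,150),(540,180),(276,300)]: print((u,v),W[v,u])
# pad
m=np.zeros((420,560),bool); m[232:264,258:294]=1
m&=(W[...,2]>.065)&(W[...,2]<.12)
P=W[m]; c=np.median(P,0); print('pad n',m.sum(),c,P.mean(0))
A=np.c_[P[:,:2]-P[:,:2].mean(0),np.ones(len(P))]; print('plane',np.linalg.lstsq(A,P[:,2],rcond=None)[0])
print('rect',cv2.minAreaRect(P[:,:2].astype(np.float32)))
# tray/hopper rims
m=np.zeros((420,560),bool); m[165:275,288:362]=1
m&=(W[...,2]>.03)&(W[...,2]<.11)
P=W[m].astype(np.float32); r=cv2.minAreaRect(P[:,:2]); print('disp',r); print(cv2.boxPoints(r))
S=np.load("scene0.npy")
m=np.zeros((420,560),bool); m[195:235,198:245]=1
m&=(S[...,2]>.065)&(S[...,2]<.12); P=S[m]; print('pad scene',m.sum(),P.mean(0),cv2.minAreaRect(P[:,:2].astype(np.float32)))
print(proj('top',[0.19,.648,.3]),proj('top',[0,0,0]))
big=cv2.resize(im[150:290,190:400],None,fx=3.7,fy=3.7,interpolation=cv2.INTER_CUBIC); cv2.imwrite('pics/crop0.png',big)
E
```

```text
(277, 248) [0.4834 0.2489 0.0899]
(270, 243) [0.4938 0.2635 0.0873]
(285, 255) [0.4689 0.2324 0.0911]
(255, 208) [0.5719 0.299  0.0187]
(236, 190) [0.6076 0.3372 0.0649]
(262, 172) [0.6543 0.2832 0.0169]
(330, 245) [0.4878 0.1306 0.0239]
(305, 268) [0.438  0.188  0.0396]
(351, 268) [0.4386 0.0897 0.0578]
(357, 172) [0.6406 0.0816 0.1005]
(305, 172) [0.6568 0.184  0.0001]
(375, 200) [0.5866 0.0326 0.048 ]
(366, 258) [0.4576 0.0477 0.0146]
(150, 20) [0.9467 0.5065 0.1614]
(350, 150) [0.7059 0.0802 0.0138]
(540, 180) [ 0.5755 -0.0877  0.4494]
(276, 300) [0.3625 0.2523 0.0003]
pad n 562 [0.4835 0.2489 0.0904] [0.4844 0.2485 0.0901]
plane [-0.2582  0.0036  0.0901]
rect ((0.48871856927871704, 0.24789150059223175), (0.0564877986907959, 0.05612080171704292), 89.59954833984375)Traceback (most recent call last):
  File "<stdin>", line 14, in <module>
cv2.error: OpenCV(4.12.0) /io/opencv/modules/imgproc/src/convhull.cpp:143: error: (-215:Assertion failed) total >= 0 && (depth == CV_32F || depth == CV_32S) in function 'convexHull'
```

```bash
python3 - <<'E'
from h import *
W=np.load("top0.npy"); im=cv2.imread("pics/top0.png"); S=np.load("scene0.npy")
np.set_printoptions(precision=4,suppress=True)
def reg(A,v0,v1,u0,u1,z0,z1):
    B=A[v0:v1,u0:u1].reshape(-1,3); return B[(B[:,2]>z0)&(B[:,2]<z1)].astype(np.float32)
for n,A,w in(('top',W,(165,275,288,362)),('scene',S,(185,320,218,362))):
    P=reg(A,*w,.045,.11); P=P[P[:,1]<.205]
    P=P[(P[:,0]<.7)&(P[:,0]>.4)&(P[:,1]>.05)]
    r=cv2.minAreaRect(np.ascontiguousarray(P[:,:2])); print(n,len(P),r); print(cv2.boxPoints(r))
P=reg(S,195,235,198,245,.065,.12); P=P[P[:,0]<.52]; print('pad scene',len(P),P.mean(0),P.min(0),P.max(0))
P=reg(W,232,264,258,294,.065,.12); print('pad top',P.min(0),P.max(0))
near=W.reshape(-1,3); near=near[(near[:,2]>.12)&(np.hypot(near[:,0]-.48,near[:,1]-.25)<.3)]; print('tall near',len(near), near.min(0) if len(near) else '',near.max(0) if len(near) else '')
big=cv2.resize(im[150:290,190:400],None,fx=3.7,fy=3.7,interpolation=cv2.INTER_CUBIC); cv2.imwrite('pics/crop0.png',big)
for a in (89,):
  q=[0,np.cos(np.radians(a)),np.sin(np.radians(a)),0]
  for z in (.25,.12): print(kin.inverse_kinematics([.482,.25,z],q))
print(proj('top',[0.19,.648,.3]))
E
```

```text
top 3388 ((0.5420323610305786, 0.1460423767566681), (0.12607881426811218, 0.21055953204631805), 87.25923919677734)
[[0.4339 0.0881]
 [0.6442 0.078 ]
 [0.6502 0.204 ]
 [0.4399 0.214 ]]
scene 5823 ((0.5418896079063416, 0.14273008704185486), (0.12949353456497192, 0.21264593303203583), 87.88327026367188)
[[0.4332 0.082 ]
 [0.6457 0.0741]
 [0.6505 0.2035]
 [0.438  0.2114]]
pad scene 675 [0.4833 0.2438 0.089 ] [0.4593 0.2157 0.0746] [0.5116 0.2742 0.0966]
pad top [0.4606 0.2195 0.0802] [0.5166 0.2761 0.098 ]
tall near 19806 [ 0.6205 -0.0147  0.1201] [0.7798 0.2393 0.4769]
[-0.7435  0.323   0.1835  1.9373 -0.0748  0.8877  1.0139]
[-0.6843  0.5146  0.115   2.0174 -0.0981  0.6146  1.0321]
[[ 31.5929 430.6493]]
```

View pics/crop0.png

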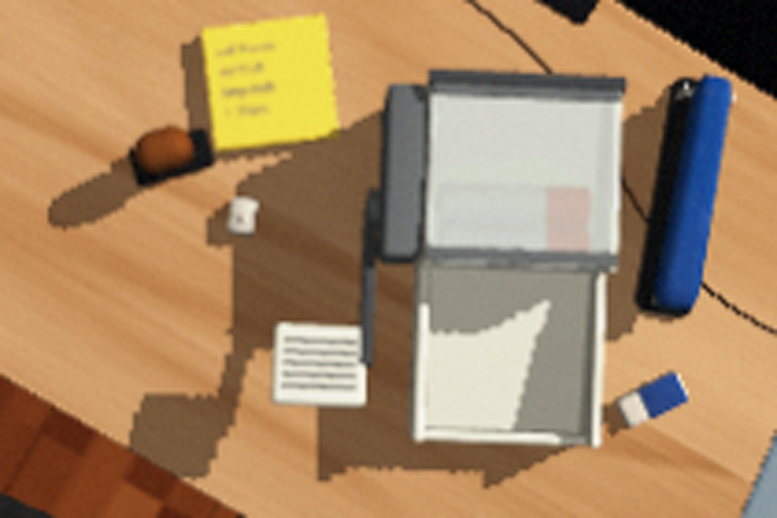

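The crop shows the pad centre at about (320,364), consistent with dispenser yaw ≈ -2.5° and pad top ≈ (0.484, 0.249, 0.090). Now I'll move above it.

```bash
python3 - <<'E'
from h import *
np.set_printoptions(precision=4,suppress=True)
a=np.radians(90-1.25); q=[0,np.cos(a),np.sin(a),0]
env.grip(0.0)
env.reach([.483,.252,.25],q)
s=env.get_state(); print(s['time'],s['tcp_pos'],s['opening'],s['force'],env.nose_length)
im,_=camera('scene'); cv2.imwrite('pics/s1.png',im)
E
```

```text
2.6667 [0.4827 0.2534 0.2501] -0.00018772995523511202 [-0.062   0.6986  0.1974] 0.0726
```

View pics/s1.png

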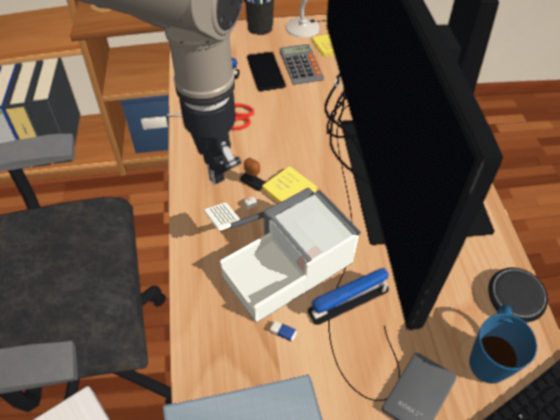

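The closed fingers show at about (213,178), above the pad at (222,215), with the wrist clear of everything. I'll press down.

```bash
python3 - <<'E'
from h import *
np.set_printoptions(precision=4,suppress=True)
print(proj('scene',[.4827,.2534,.1775]))
x,y=.483,.252
env.movel([x,y,.175],0.1)
print(env.movel([x,y,.113],0.03,stop_force=12))
s=env.get_state(); print(s['time'],s['tcp_pos'],s['force'])
env.dwell(1.5)
s=env.get_state(); print(s['time'],s['tcp_pos'],s['force'])
im,W=cloud('top'); 
a=cv2.resize(im[150:290,220:400],None,fx=3,fy=3)
im,_=camera('scene'); b=cv2.resize(im[130:320,180:380],(442,420))
cv2.imwrite('pics/p2.png',np.vstack([np.hstack([a[:,:340],b])]) if 0 else cv2.resize(np.hstack([a,b]),(790,338)))
E
```

```text
[[215.6716 179.2146]]
True
5.2167 [0.4834 0.2521 0.1214] [-2.4179 -0.4612  9.95  ]
6.7167 [0.4834 0.2521 0.1215] [-2.2846 -1.4867 10.0279]
```

View pics/p2.png

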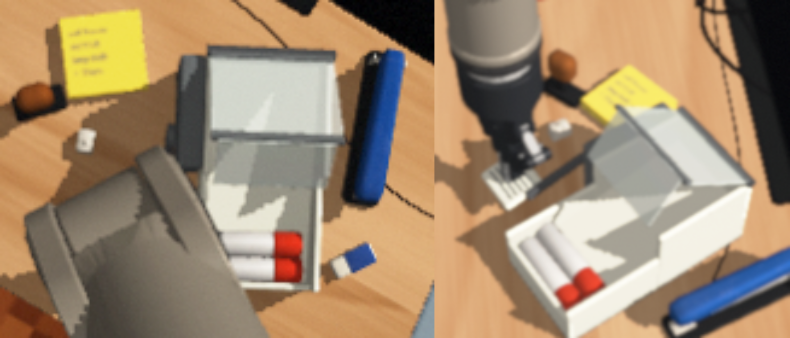

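Both sticks lie in the tray (left view ≈ (262,243) and (262,268)) and the hood is up. Next I ease it back.

```bash
python3 - <<'E'
from h import *
np.set_printoptions(precision=4,suppress=True)
x,y=.483,.252
t=env.get_state()['time']
env.movel([x,y,.168],0.021)
s=env.get_state(); print(s['time']-t,s['tcp_pos'],s['force'])
env.movel([x,y,.176],0.02)
s=env.get_state(); print(s['time']-t,s['tcp_pos'],s['force'])
env.movel([x,y,.28],0.12)
env.reach([.40,.45,.32],s['orientation'])
env.dwell(.3)
im,W=cloud('top'); print(env.get_state()['time'])
W0=np.load('top0.npy')
print('pad',W[248,277],W0[248,277]); 
a=cv2.resize(im[150:290,220:400],None,fx=3,fy=3)
im,_=camera('scene'); b=cv2.resize(im[130:345,180:400],(430,420))
cv2.imwrite('pics/p3.png',cv2.resize(np.hstack([a,b]),(790,341)))
E
```

```text
2.3999999999999995 [0.4829 0.252  0.1679] [ 0.7141 -1.068  -0.5056]
2.95 [0.483  0.252  0.1761] [ 0.4362  0.717  -0.4913]
12.0083
pad [0.4834 0.2489 0.0916] [0.4834 0.2489 0.0899]
```

View pics/p3.png

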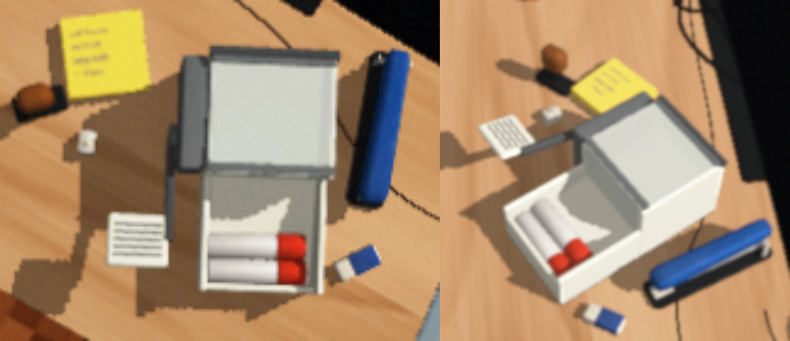

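The hood is shut (front edge at row ≈172 in the left view), both sticks are in the tray at about (255,258), and the bystanders haven't moved.

```bash
python3 -c "
from h import *
print(job.job_done())"
```

```text
the job is handed in; nothing more can be done
None
```

I pressed the lever fully down until both glue sticks rolled into the tray, then eased the hood shut over about 2.4 s; the last pictures show the other objects unmoved, and I handed the job in at about 12 s.

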